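# Tumble the batch and hold the lid for inspection

### The arm

A 7-joint arm with a two-finger parallel gripper is mounted at the origin on the work surface; the furniture and walls round the work are solid. World frame = base frame: x ahead of the robot, y to its left, z up, the work surface at z = 0. Lengths are in m, angles in rad, forces in N, time in s.
With the tool pointing down it reaches from about 0.4 to 0.875 m from the base axis. Payload 19.3 kg.
Tool frame: the origin (TCP) lies at the very end of the fingers, on their centre line; the grasp point (between the pads) lies 19 mm behind it; z points along the fingers, y is the line along which they close (so a half turn about z gives the same grasp; the last joint's range is limited). The gripper opens to 85 mm and grips with 20 to 120 N. Pads are 22 mm wide; open, the fingers measure 114 mm over their backs; the gripper's body (76 mm by 85 mm) begins 54 mm behind the grasp point. The pads swing forward as they close: fully open they stand 13 mm farther back than shut.
Start: joints at [1.07, 0.521, -0.036, 1.599, 0.021, 1.021, -0.113], TCP at [0.261, -0.568, 0.231] pointing down, gripper open.
Joint ranges: [-2.91, 2.91], [-0.3, 2.13], [-1.5, 1.42], [0.17, 2.43], [-1.26, 4.41], [0.16, 1.93], [-2.52, 2.52]. Speed limits (rad/s): [1.89, 1.89, 2.39, 2.39, 3.01, 3.01, 3.01].

### API

Orientations are given as [roll, pitch, yaw] about the fixed x, y, z axes, in that order (R = Rz(yaw) Ry(pitch) Rx(roll)).
In Python, from workcell import monitor, viewer, bot gives the robot as it stands.
- The arm moves only by the tool move_arm, never from a script. Its arguments are lists of equal length, an entry for each row: "gripper": the opening, from 0 (shut) to 1 (fully open); "linear": the shift along the tool's x, y, z in cm, a list of three; "twist": the turn about the tool's z in degrees. A call has 1 to 8 rows; each row shifts and turns the commanded pose from where the row before left it, along the tool's axes as they then stand; what a row does not reach is not made up. A row lasts 1/10 s, in which the tool goes at most 50 mm and 8.59 degrees, less where a joint would pass 70% of its speed; a pose out of reach is approached as far as the arm can. A call with a gripper value outside its range is refused whole. The fingers move at their own pace and stop on an object; "squeeze" is the grip in N (left out, the last holds). Time passes only in rows, so rows that do not move let the fingers close. It gives the time, the measured TCP pose, the force, the opening and the grip force at its end, in the units of the state.
- monitor.observe(): the state, without advancing time (a new reading comes with each control period).
- viewer.grab_frame(name): name is "side" or "top" or "wrist"; returns a dict with "img" (480x640x3 uint8, red, green, blue), "K" (3x3 intrinsics, pixels), "eye" and "rotation" of the camera in the world. Camera axes: x right, y up, looking along -z (the intrinsics and any distortion apply to the point x, -y, -z); pixel columns grow to the right and rows downward; lengths in m; the calibration is good to about 2 mm. The wrist camera is an equidistant fisheye: a pixel r from the principal point sees the ray r / f radians off the axis. A picture is of the moment at which its call begins. There is no depth.
- bot.job_done(): hands the job in; it is judged then, once.
The state is a dict: "clock": time; "qpos": joint angles; "qd": joint speeds; "joint_efforts": joint torques, N m; "position": TCP position; "tool_rot": TCP orientation; "force": force on the tool from outside, world axes, zero at the start; "moment": the same for the moment, N m; "grip_width": finger opening in m; "finger_force": force on a finger pad.
Only numpy, scipy, OpenCV 4.12 (cv2) and the standard library are available. Lean on these libraries where they do the work, as an engineer would, in place of code of your own. Each camera call takes 0.05 s, during which the arm holds its last target. There are 200 camera calls.

### The job

Give the crank of the blue bench tumbler at least two full turns clockwise (seen from above) by its red knob, keeping the tumbler's yellow lid shut meanwhile. Then lift the spring-closing lid by its steel bar and hold it open at 45 degrees, half-way to upright, so that I can look in at the barrel: finish while still gripping and holding it there, as it would snap shut if let go. Leave the two bead jars, the flux bottle and the round tin standing where they are.

Things in the scene. Friction and masses are not known exactly. Their poses are not given: they have to be found in the camera images.
- tumbler: Hand-cranked tumbler fixed to the bench: blue open box 110 mm deep (its x), 130 mm wide (its y), rim 83 mm above the bench, a brass barrel inside. Origin: centre of the underside, on the bench; x points to the back, where the lid's hinge is; the front with the lid's bar faces -x; z up. A gear case and the crank's post join its +y side. Position and yaw vary.
- lid_hinge (a point): Middle of the lid's hinge line, at the tumbler's (55, 0, 86) mm; the hinge line runs along the tumbler's y. Its axes are the tumbler's.
- lid_bar (a point): Middle of the lid's steel bar handle: round, 12 mm thick, 110 mm long, parallel to the hinge, 148 mm from the hinge line in the lid's plane (86 mm above the bench when shut). It stands 40 mm in front of the lid's edge on two side rods at its ends; 95 mm of free bar between, open above and below. It can turn between gripper pads as the lid swings. Axes turn with the lid.
- lid (a joint): Angle of the lid in rad: 0 shut and level, grows as the bar is lifted up and back, pi/4 = 0.785 is the wanted 45 degrees, end stop at 1.75. Yellow frame 6 mm thick, 108 mm long, 130 mm wide with a clear window. Its spring and weight (0.25 kg) pull it shut; at 45 degrees about 4 N at the bar hold it.
- crank_axis (a point): Point on the crank's upright axis, fixed, at the height of the middle of the knob (123 mm above the bench). The axis is at the tumbler's (-10, 125) mm.
- crank_knob (a point): Middle of the crank's upright red knob: cylinder 21 mm in diameter, 40 mm high (103 to 143 mm above the bench), 45 mm from crank_axis. It spins freely on its pin, so it can be led round a circle without turning the gripper. The flat steel crank arm lies below it, its top 101 mm above the bench. The crank's starting direction varies fully.
- crank (a joint): Angle turned by the crank in rad from its start, where it is 0; grows clockwise seen from above, two turns are 12.57. It cannot turn backwards past the start; it stays where it is left. About 1.5 N at the knob turns it.
- amber_jar: Loose bead jar with amber beads and ochre lid, 57 mm in diameter, 76 mm high; origin under its centre. To be left alone.
- mixed_jar: Loose bead jar with many-coloured beads and a white lid, 54 mm in diameter, 82 mm high; origin under its centre. To be left alone.
- flux: Loose white bottle with a blue cap, 48 mm in diameter, 84 mm high; origin under its centre. To be left alone.
- tin: Loose white round tin, 66 mm in diameter, 29 mm high; origin under its centre. To be left alone.
Not all that is in view belongs to the job. Of the things that look like the part that bears crank_axis, the larger one is meant.

How it is judged:
By the outcome, as a careful person would: the job done as asked, in the order asked, and still so for the second after the job is handed in, while the arm keeps its last pose, push and grip.
It also fails if it takes over 72 s, if anything falls off the work surface, if the arm or the gripper's body presses on something with over 40 N, if the wrist force passes 120 N, or if a joint passes its speed limit or range.

## Working session

There is one attempt and no reset: what is moved stays moved. The work goes in short steps, Python scripts to look and compute and a tool call to move; the robot and the scene stay as the last step left them, time stands still between calls to the robot, and variables do not carry over. Pictures are saved under pics/ and viewed, at most 10 in all, crops included, and the job is handed in when it is done.

Besides the shell and the picture viewer there is one more tool, called after "Emit:" by a JSON object that holds its "method" and its "body". move_arm: Moves the arm, as the interface text tells. Its arguments: {"type":"object","properties":{"gripper":{"type":"array"},"linear":{"type":"array"},"twist":{"type":"array"},"squeeze":{"type":"number"}},"required":["gripper","linear","twist"]}

```bash
mkdir -p pics
python3 - <<'E'
from workcell import monitor, viewer, bot
import cv2,pickle
d={}
for n in("top","side"):
    f=viewer.grab_frame(n);d[n]=f;cv2.imwrite(f"pics/{n}0.png",f["img"][:,:,::-1])
    print(n,f["K"],f["eye"],f["rotation"],[k for k in f])
pickle.dump(d,open("f0.pkl","wb"))
print(monitor.observe())
E
```

```text
top [[461.5825658    0.         325.90724642]
 [  0.         461.5825658  242.78223633]
 [  0.           0.           1.        ]] [0.45954149 0.04338514 1.07858446] [ 0.08096768  0.00830398 -1.54998023] ['img', 'K', 'eye', 'rotation']
side [[494.15169612   0.         316.51463441]
 [  0.         494.15169612 233.32974386]
 [  0.           0.           1.        ]] [1.57567709 0.1201494  0.67476779] [ 1.07136479 -0.00196197  1.64027094] ['img', 'K', 'eye', 'rotation']
{'clock': 0.1, 'qpos': array([ 1.0697893 ,  0.52196131, -0.03630884,  1.59995436,  0.02118516,
        1.02109982, -0.11281322]), 'qd': array([ 9.50070115e-04, -1.97159488e-03,  7.53631794e-04, -4.07308300e-05,
        1.23943526e-03,  8.68564353e-04,  7.05987880e-05]), 'joint_efforts': array([ 4.63466640e-03, -9.28483343e+01,  1.98424682e+00, -3.70531869e+01,
        1.82471133e-02,  5.25243406e-03,  1.46942392e-05]), 'position': array([ 0.26083715, -0.56763154,  0.23077798]), 'tool_rot': array([-3.14055656e+00,  6.95282044e-05,  4.30759052e-01]), 'force': array([ 0.44938225,  0.3462899 , -0.06944681]), 'moment': array([ 0.03156649, -0.02798895, -0.03967628]), 'finger_force': 0.0, 'grip_width': 0.08564620169836465}
```

View pics/top0.png

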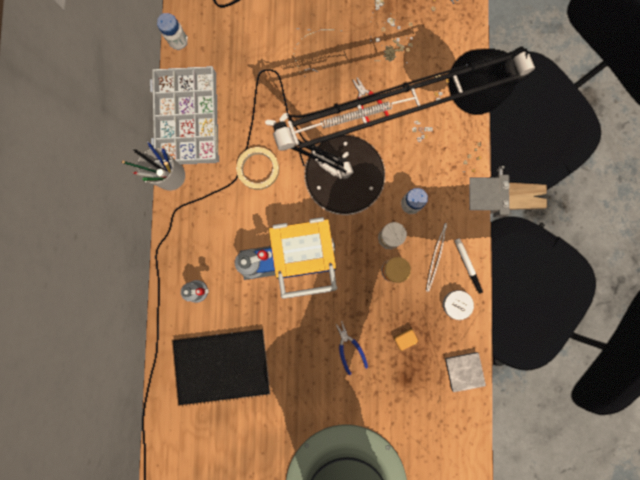

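View pics/side0.png

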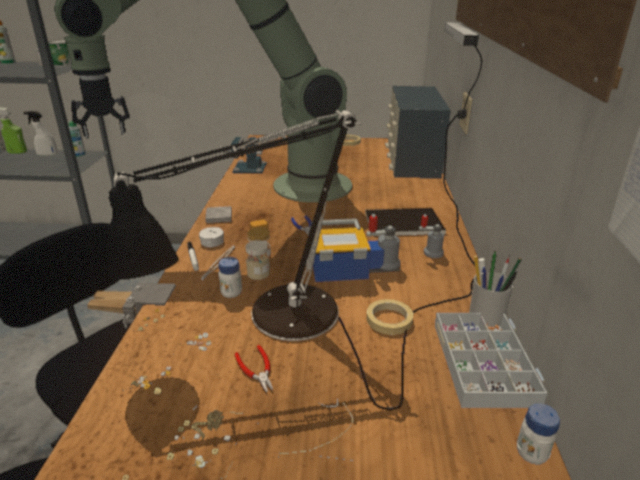

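The top view shows the tumbler with its yellow lid at (303,248), the bar at about (308,291) towards the robot, and the crank with its red knob near (263,256). The lamp stands behind it. The smaller decoy is at (194,291). Next I'll enlarge both views.

Run:
```python
import cv2,pickle,numpy as np
d=pickle.load(open("f0.pkl","rb"))
a=d["top"]["img"][210:305,225:345,::-1];b=d["side"]["img"][200:290,300:410,::-1]
a=cv2.resize(a,None,fx=6,fy=6,interpolation=cv2.INTER_CUBIC)
b=cv2.resize(b,None,fx=6,fy=6,interpolation=cv2.INTER_CUBIC)
cv2.imwrite("pics/topc.png",a);cv2.imwrite("pics/sidec.png",b)
```

```text
(no output)
```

View pics/topc.png

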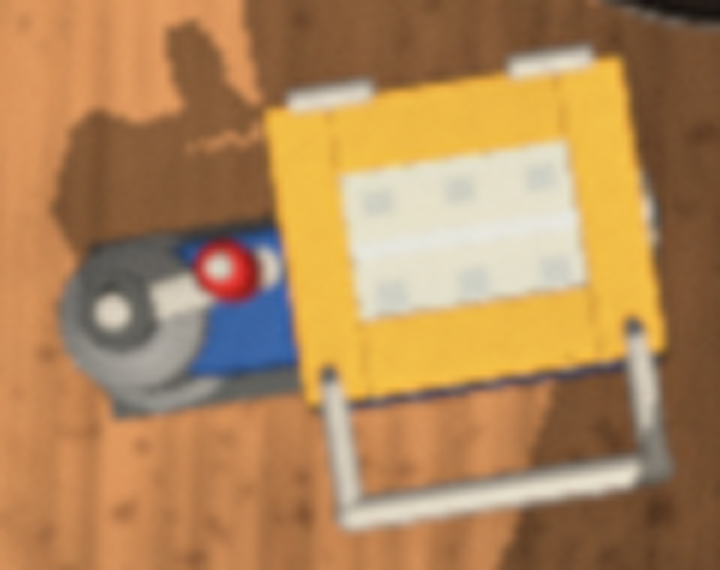

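View pics/sidec.png

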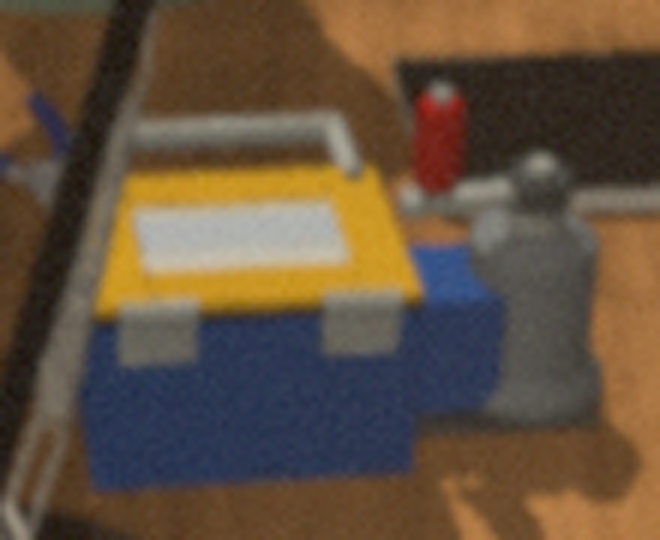

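The top crop gives the lid corners at (265,110), (622,58), (665,350) and (308,404). The bar's ends are at (345,515) and (657,470), the crank post at (112,312) and the knob at (225,270). In the side crop, the knob spans (443,95) to (438,190).

```bash
cat > h.py <<'E'
import numpy as np,pickle
from scipy.optimize import least_squares
from scipy.spatial.transform import Rotation as R
def rot(f):
    return R.from_euler("xyz",f["rotation"]).as_matrix()
def proj(f,P):
    c=(np.atleast_2d(P)-f["eye"])@rot(f); c=c*[1,-1,-1]
    u=c@f["K"].T; return u[:,:2]/u[:,2:]
def tum(p,q):  # p=(x,y,yaw), q in tumbler mm
    q=np.atleast_2d(q)/1000.; c,s=np.cos(p[2]),np.sin(p[2])
    return np.c_[p[0]+c*q[:,0]-s*q[:,1],p[1]+s*q[:,0]+c*q[:,1],q[:,2]]
E
python3 - <<'E'
from h import *
d=pickle.load(open("f0.pkl","rb"));t,s=d["top"],d["side"]
o=lambda a,b:np.array(a)/6+b-0.4
# y+ is image left
uv=o([(265,110),(622,58),(665,350),(308,404),(345,515),(657,470)],[225,210])
q=[(55,65,89),(55,-65,89),(-53,-65,89),(-53,65,89),(-93,52,86),(-93,-52,86)]
us=o([(415,298),(375,168),(97,315)],[300,200]); qs=[(55,-65,0)]
qs=[(55,65,89),(-53,65,89),(55,-65,89)]
for w in(0,1):
    r=least_squares(lambda p:np.r_[(proj(t,tum(p,q))-uv).ravel(),w*(proj(s,tum(p,qs))-us).ravel()],[.45,.08,0])
    print(w,r.x,r.fun.round(1))
p=r.x
print("postpx",(proj(t,tum(p,(-10,125,115)))-[225,210]+.4)*6)
ax=tum(p,(-10,125,123))[0]; print("axis",ax,"bar",tum(p,(-93,0,86)),"hinge",tum(p,(55,0,86)))
kt=o([225,270],[225,210]);k1=o([443,95],[300,200]);k2=o([438,190],[300,200])
def kn(a):
    c=ax+[.045*np.cos(a),.045*np.sin(a),0]
    return np.r_[proj(t,c+[0,0,.018])[0]-kt,proj(s,c+[0,0,.02])[0]-k1,proj(s,c-[0,0,.02])[0]-k2]
for a0 in(-2,0,1):
    r=least_squares(kn,a0);print(r.x,r.fun.round(1),ax+[.045*np.cos(r.x[0]),.045*np.sin(r.x[0]),0])
# lamp elbow from both views
from itertools import chain
for nm,a,b in(("elbow",(285,128),(345,118)),("elbowB",(345,170),(294,288)),("headend",(525,62),(122,178)),("amber",(397,268),(258,228)),("mixed",(394,233),(259,247)),("flux",(416,197),(230,265)),("tin",(459,305),(211,233))):
    r=least_squares(lambda P:np.r_[(proj(t,P)-a)[0],(proj(s,P)-b)[0]],[.6,0,.2]);print(nm,r.x.round(3),r.fun.round(1))
E
```

```text
0 [0.52635334 0.10423609 0.16586997] [-0.1 -0.2  0.  -0.3  0.2  0.6 -0.4  0.4  2.1 -0.4 -1.8  0.   0.  -0.
 -0.  -0.  -0.  -0. ]
1 [0.52661975 0.10409506 0.16474453] [ 0.  -0.4  0.1 -0.4  0.2  0.5 -0.4  0.2  2.1 -0.6 -1.8 -0.1  1.4 -0.6
 -0.1 -0.4 -0.9 -0.8]
postpx [[109.808217   307.22540068]]
axis [0.4962551  0.22576259 0.123     ] bar [[0.43487894 0.08884303 0.086     ]] hinge [[0.58087506 0.11311508 0.086     ]]Traceback (most recent call last):
  File "<stdin>", line 20, in <module>
    return func(*args, **kwargs)
    vector_fun = VectorFunction(
        fun_wrapped,
    ...<6 lines>...
        workers=workers
    )
    self._update_fun()
    ~~~~~~~~~~~~~~~~^^
    self.f = self.fun_wrapped(xp_copy(self.x))
             ~~~~~~~~~~~~~~~~^^^^^^^^^^^^^^^^^
    return np.atleast_1d(self.fun(x))
                         ~~~~~~~~^^^
    return self.f(x, *self.args, **self.kwargs)
           ~~~~~~^^^^^^^^^^^^^^^^^^^^^^^^^^^^^^
  File "<stdin>", line 17, in kn
ValueError: setting an array element with a sequence. The requested array has an inhomogeneous shape after 1 dimensions. The detected shape was (3,) + inhomogeneous part.
```

Run:
```python
from h import *
d=pickle.load(open("f0.pkl","rb"));t,s=d["top"],d["side"]
o=lambda a,b:np.array(a)/6+b-0.4
p=[.5265,.1042,.1655];ax=tum(p,(-10,125,123))[0]
kt=o([225,270],[225,210]);k1=o([443,95],[300,200]);k2=o([438,190],[300,200])
def kn(a):
    c=ax+[.045*np.cos(a[0]),.045*np.sin(a[0]),0]
    return np.r_[proj(t,c+[0,0,.018])[0]-kt,proj(s,c+[0,0,.02])[0]-k1,proj(s,c-[0,0,.02])[0]-k2]
for a0 in(-2,0):
    r=least_squares(kn,a0);a=r.x[0];print(a,r.fun.round(1),ax+[.045*np.cos(a),.045*np.sin(a),0])
r=least_squares(lambda P:np.r_[(proj(t,P+[0,0,.018])-kt)[0],(proj(s,P+[0,0,.02])-k1)[0],(proj(s,P-[0,0,.02])-k2)[0]],[.5,.2,.12]);print("free knob",r.x,r.fun.round(1))
for nm,a,b in(("elbow",(285,128),(345,118)),("base",(345,170),(294,288)),("headend",(525,62),(122,178)),("amber",(397,268),(258,228)),("flux",(416,197),(230,265))):
    r=least_squares(lambda P:np.r_[(proj(t,P)-a)[0],(proj(s,P)-b)[0]],[.6,0,.2]);print(nm,r.x.round(3),r.fun.round(1))
```

```text
-1.2879741466285763 [-0.2  0.  -0.5  0.9 -0.6 -0.2] [0.50860146 0.18263233 0.123     ]
-1.2879741165419185 [-0.2  0.  -0.5  0.9 -0.6 -0.2] [0.50860146 0.18263233 0.123     ]
free knob [0.50866859 0.18310929 0.12395246] [-0.5 -0.  -0.3  0.6 -0.4 -0.5]
elbow [0.678 0.112 0.427] [ 0.5 -0.   0.7 -0. ]
base [0.706 0.013 0.063] [ 0.4 -0.   0.4  0. ]
headend [ 0.818 -0.265  0.355] [-0.6  0.2 -0.7 -0.3]
amber [ 0.489 -0.101  0.09 ] [ 0.5 -0.1  0.6  0.1]
flux [ 0.645 -0.141  0.077] [-0.5  0.1 -0.6 -0.1]
```

Emit:
{"method": "move_arm", "body": {"gripper": [0.5,0.5,0.5,0.5,0.5,0.5,0.5,0.5], "linear": [[1.5,-1.6,0],[2.7,-2.9,0],[2.7,-2.9,0],[2.7,-2.9,0],[2.7,-2.9,0],[2.7,-2.9,0],[2.7,-2.9,0],[2.7,-2.9,0]], "twist": [0,0,0,0,0,0,0,0], "squeeze": 30}}

```text
clock: 0.9
position: [0.355, -0.2821, 0.2312]
tool_rot: [-3.141, 0.0, 0.431]
force: [1.0, 0.3, 0.7]
grip_width: 0.0431
finger_force: 0.0
```

Emit:
{"method": "move_arm", "body": {"gripper": [0.5,0.5,0.5,0.5,0.5,0.5,0.5,0.5], "linear": [[2.7,-2.9,0],[2.7,-2.9,0],[2.7,-2.9,0],[2.7,-2.9,0],[2.7,-2.9,0],[2.7,-2.9,0],[2.7,-2.9,0],[2.7,-2.9,0]], "twist": [0,0,0,0,0,0,0,0]}}

```text
clock: 1.7
position: [0.4544, 0.0188, 0.2313]
tool_rot: [3.142, 0.0, 0.431]
force: [1.0, -1.0, 0.4]
grip_width: 0.0428
finger_force: 0.0
```

Emit:
{"method": "move_arm", "body": {"gripper": [0.5,0.5,0.5,0.5,0.5,0.5,0.5,0.5], "linear": [[0,0,0],[0,0,0],[0,0,0],[0,0,0],[0,0,0],[0,0,0],[0,0,0],[0,0,0]], "twist": [-8.5,-8.5,-8.5,-8.5,-8.5,-8.5,-8.5,-8.5]}}

```text
clock: 2.5
position: [0.4541, 0.0172, 0.2312]
tool_rot: [-3.141, -0.0, 1.624]
force: [-0.0, 0.4, -0.7]
grip_width: 0.0427
finger_force: 0.0
```

Emit:
{"method": "move_arm", "body": {"gripper": [0.5,0.5,0.5,0.5,0.5,0.5,0.5], "linear": [[0,0,0],[3.1,1.62,0],[3.1,1.62,0],[3.1,1.62,0],[3.1,1.62,0],[3.05,1.62,0],[0,0,0]], "twist": [-6.5,0,0,0,0,0,0]}}

```text
clock: 3.2
position: [0.5097, 0.1872, 0.231]
tool_rot: [3.142, -0.002, 1.735]
force: [-0.1, -0.8, 0.2]
grip_width: 0.0431
finger_force: 0.0
```

Run:
```python
from workcell import monitor, viewer
import cv2
f=viewer.grab_frame("wrist");cv2.imwrite("pics/w1.png",f["img"][:,:,::-1]);print(f["K"],f["eye"],f["rotation"]);o=monitor.observe();print(o["position"],o["tool_rot"])
```

```text
[[371.64829954   0.         321.64828186]
 [  0.         371.64829954 244.15520344]
 [  0.           0.           1.        ]] [0.4969968  0.26856795 0.37420226] [-0.31753235  0.00061107  0.1649476 ]
[0.50934779 0.18477291 0.23078367] [-3.14075682e+00 -9.84391654e-04  1.73398223e+00]
```

View pics/w1.png

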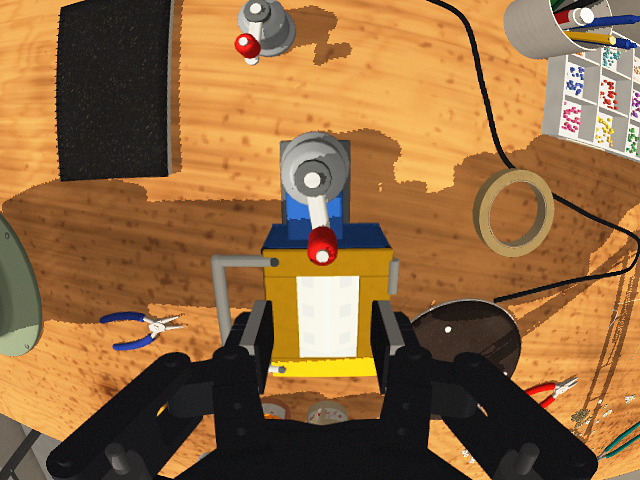

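The wrist view shows the knob's top at about (322,257) and the hub's top at (312,180). The knob lies on the centre line between the fingers. I'll check these against my model.

Run:
```python
from h import *
eye=np.array([0.4969968,0.26856795,0.37420226]);Rm=R.from_euler("xyz",[-0.31753235,0.00061107,0.1649476]).as_matrix()
def fp(P):
    c=(np.array(P)-eye)@Rm*[1,-1,-1];r=np.hypot(*c[:2]);th=np.arctan2(r,c[2]);return np.array([321.65,244.155])+371.65*th*c[:2]/r
k=[.5086,.1827,.143];p=[.5265,.1042,.1655]
print(fp(k),fp([.5086,.1827,.103]),fp(tum(p,(-10,125,112))[0]),fp(tum(p,(-93,-52,86))[0]),fp(tum(p,(-93,52,86))[0]))
def K(v):
    a=v[:2];th=v[2];kk=np.r_[a+.045*np.array([np.cos(th),np.sin(th)]),.143]
    return np.r_[fp(kk)-[322,257],fp(np.r_[a,.112])-[312.5,180]]
for h in(.1,.112,.12):
    r=least_squares(lambda v:np.r_[fp(np.r_[v[:2]+.045*np.array([np.cos(v[2]),np.sin(v[2])]),.143])-[322,257],fp(np.r_[v[:2],h])-[312.5,180]],[.496,.226,-1.29]);print(h,r.x,r.fun.round(1),r.x[0]+.045*np.cos(r.x[2]),r.x[1]+.045*np.sin(r.x[2]))
```

```text
[317.86686581 259.34859421] [318.4019709 241.0245775] [310.69706153 185.1720838 ] [228.7642538  365.10733297] [215.87222793 266.63199951]
0.1 [ 0.49678309  0.227715   -1.250147  ] [-0.  -0.3  0.1  0.3] 0.5109663197447782 0.18500860518663184
0.112 [ 0.4970471   0.2286768  -1.26187445] [-0.2 -1.5  0.2  1.5] 0.5107285258261641 0.1858070114869461
0.12 [ 0.49720177  0.22935298 -1.26925837] [-0.3 -2.3  0.3  2.3] 0.5105662843130462 0.18638334052648864
```

Emit:
{"method": "move_arm", "body": {"gripper": [0.5,0.5,0.5,0.5,0.5], "linear": [[0,0.1,3],[0,0,3],[0,0,3],[0,0,3],[0,0,0]], "twist": [0,0,0,0,0]}}

```text
clock: 3.75
position: [0.5087, 0.1811, 0.1084]
tool_rot: [-3.136, 0.001, 1.73]
force: [-0.8, 0.6, -0.4]
grip_width: 0.0427
finger_force: 0.0
```

Emit:
{"method": "move_arm", "body": {"gripper": [0.1,0.1,0.1,0.1,0.1,0.1], "linear": [[0,0,0],[0,0,0],[0,0,0],[0,0,0],[0,0,0],[0,0,0]], "twist": [0,0,0,0,0,0], "squeeze": 30}}

```text
clock: 4.35
position: [0.5114, 0.1829, 0.1125]
tool_rot: [3.14, 0.0, 1.731]
force: [-0.7, -2.0, 9.9]
grip_width: 0.02
finger_force: 31.7
```

Emit:
{"method": "move_arm", "body": {"gripper": [0.1,0.1,0.1], "linear": [[0,0,-0.3],[0,0,0],[0,0,0]], "twist": [0,0,0]}}

```text
clock: 4.65
position: [0.5096, 0.1825, 0.1137]
tool_rot: [-3.14, 0.0, 1.731]
force: [-1.7, 2.1, -19.8]
grip_width: 0.0199
finger_force: 32.7
```

```bash
cat >> h.py <<'E'
def steps(ang,n,d=22.5,yaw=1.733,r=4.5):
    A=np.radians(ang-d*np.arange(n+1));P=r*np.c_[np.cos(A),np.sin(A)];D=np.diff(P,axis=0)
    tx=np.array([np.cos(yaw),np.sin(yaw)]);ty=np.array([np.sin(yaw),-np.cos(yaw)])
    return np.c_[D@tx,D@ty].round(2).tolist()
E
python3 -c "
from h import *
s=steps(-72,16);print(s[:8]);print(s[8:])"
```

```text
[[0.08, -1.75], [0.74, -1.59], [1.3, -1.19], [1.65, -0.6], [1.75, 0.08], [1.59, 0.74], [1.19, 1.3], [0.6, 1.65]]
[[-0.08, 1.75], [-0.74, 1.59], [-1.3, 1.19], [-1.65, 0.6], [-1.75, -0.08], [-1.59, -0.74], [-1.19, -1.3], [-0.6, -1.65]]
```

Emit:
{"method": "move_arm", "body": {"gripper": [0.1,0.1,0.1,0.1,0.1,0.1], "linear": [[0,0,0.2],[0.08,-1.75,0],[0.74,-1.59,0],[1.3,-1.19,0],[1.65,-0.6,0],[0,0,0]], "twist": [0,0,0,0,0,0]}}

```text
clock: 5.25
position: [0.4531, 0.2136, 0.113]
tool_rot: [3.141, -0.001, 1.733]
force: [-8.4, -2.0, 3.5]
grip_width: 0.0196
finger_force: 35.3
```

Emit:
{"method": "move_arm", "body": {"gripper": [0.1,0.1,0.1,0.1,0.1,0.1,0.1,0.1], "linear": [[1.75,0.08,0],[1.59,0.74,0],[1.19,1.3,0],[0.6,1.65,0],[-0.08,1.75,0],[-0.74,1.59,0],[-1.3,1.19,0],[-1.65,0.6,0]], "twist": [0,0,0,0,0,0,0,0]}}

```text
clock: 6.05
position: [0.5399, 0.239, 0.1127]
tool_rot: [-3.14, 0.0, 1.731]
force: [-20.2, -3.3, 9.8]
grip_width: 0.0195
finger_force: 35.8
```

Emit:
{"method": "move_arm", "body": {"gripper": [0.1,0.1,0.1,0.1,0.1,0.1,0.1,0.1], "linear": [[-1.75,-0.18,0],[-1.59,-0.79,0],[-1.19,-1.3,0],[-0.6,-1.65,0],[0.08,-1.75,0],[0.74,-1.59,0],[1.3,-1.19,0],[1.65,-0.6,0]], "twist": [0,0,0,0,0,0,0,0]}}

```text
clock: 6.85
position: [0.4532, 0.2113, 0.1131]
tool_rot: [3.139, -0.0, 1.73]
force: [13.6, 2.4, -4.9]
grip_width: 0.0196
finger_force: 34.3
```

Emit:
{"method": "move_arm", "body": {"gripper": [0.1,0.1,0.1,0.1,0.1,0.1,0.1,0.1], "linear": [[1.75,0.08,0],[1.59,0.74,0],[1.19,1.3,0],[0.6,1.65,0],[-0.08,1.75,0],[-0.74,1.59,0],[-1.3,1.19,0],[-1.65,0.6,0]], "twist": [0,0,0,0,0,0,0,0]}}

```text
clock: 7.65
position: [0.5394, 0.2395, 0.113]
tool_rot: [3.14, -0.001, 1.732]
force: [-11.2, -0.6, 3.7]
grip_width: 0.0199
finger_force: 35.1
```

Emit:
{"method": "move_arm", "body": {"gripper": [0.1,0.1,0.1,0.1,0.1,0.1,0.1,0.1], "linear": [[-1.75,-0.08,0],[-1.59,-0.74,0],[-1.19,-1.3,0],[-0.6,-1.65,0],[0.08,-1.75,0],[0.74,-1.59,0],[1.3,-1.19,0],[0,0,0]], "twist": [0,0,0,0,0,0,0,0]}}

```text
clock: 8.45
position: [0.4607, 0.1978, 0.1131]
tool_rot: [3.139, -0.002, 1.733]
force: [2.2, 2.3, -2.6]
grip_width: 0.0198
finger_force: 34.6
```

Emit:
{"method": "move_arm", "body": {"gripper": [0.38,0.38,0.38,0.38,0.38,0.38], "linear": [[0,0,0],[0,0,0],[0,0,-1.5],[0,0,-2.5],[0,0,-2.5],[0,0,-2]], "twist": [0,0,0,0,0,0]}}

```text
clock: 9.05
position: [0.4614, 0.1959, 0.1986]
tool_rot: [3.141, -0.0, 1.73]
force: [0.2, -0.1, -0.1]
grip_width: 0.0322
finger_force: 0.0
```

Emit:
{"method": "move_arm", "body": {"gripper": [0.36,0.36,0.36,0.36,0.36,0.36], "linear": [[-2,-0.8,0],[-2.8,-1.2,0],[-2.8,-1.2,0],[-2.8,-1.1,0],[0,0,0],[0,0,0]], "twist": [0,0,0,0,0,0]}}

```text
clock: 9.65
position: [0.4355, 0.086, 0.1975]
tool_rot: [3.141, 0.0, 1.729]
force: [-0.0, 1.0, -0.7]
grip_width: 0.0307
finger_force: 0.0
```

Run:
```python
from workcell import monitor, viewer
import cv2
f=viewer.grab_frame("wrist");cv2.imwrite("pics/w2.png",f["img"][:,:,::-1]);print(f["eye"],f["rotation"]);o=monitor.observe();print(o["position"],o["tool_rot"],o["grip_width"])
from h import *
eye=f["eye"];Rm=rot(f)
def fp(P):
    c=(np.array(P)-eye)@Rm*[1,-1,-1];r=np.hypot(*c[:2]);th=np.arctan2(r,c[2]);return np.array([321.65,244.155])+371.65*th*c[:2]/r
p=[.5265,.1042,.1655]
for y in(-47,0,47):print(fp(tum(p,(-93,y,86))[0]))
```

```text
[0.42309747 0.16786465 0.34049849] [-3.20141537e-01  1.26475330e-04  1.58639999e-01]
[0.435501   0.08686145 0.1974942 ] [ 3.14105935e+00 -1.71194414e-04  1.73041178e+00] 0.030880074849596012
[320.8676748  297.00715405]
[320.36948633 238.15045186]
[319.8410227  172.86746219]
```

View pics/w2.png

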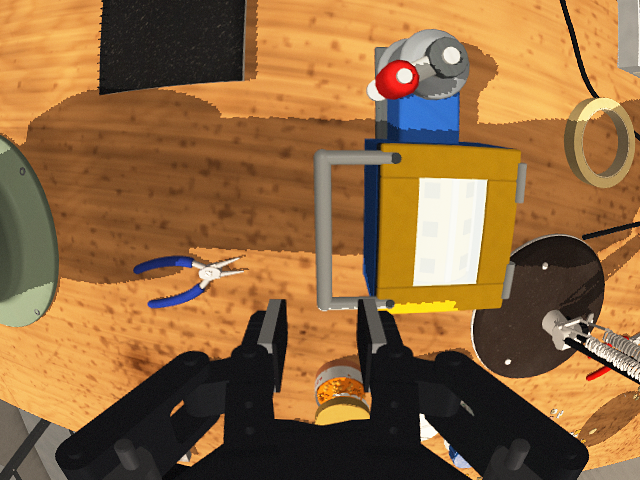

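The wrist view shows the knob swung round, the lid shut, and the bar at about x = 323 px between rows 155 and 305. That is within 2 mm of where the model puts it.

Emit:
{"method": "move_arm", "body": {"gripper": [0.36,0.36,0.36,0.36,0.36,0.36], "linear": [[0.2,0.1,2.5],[0,0,2.5],[0,0,2.5],[0,0,2.6],[0,0,2.5],[0,0,0]], "twist": [0,0,0,0,0,0]}}

```text
clock: 10.3
position: [0.4345, 0.0897, 0.0691]
tool_rot: [-3.138, -0.0, 1.733]
force: [0.1, -0.1, 0.9]
grip_width: 0.0308
finger_force: 0.0
```

Emit:
{"method": "move_arm", "body": {"gripper": [0,0,0,0,0,0], "linear": [[0,0,0],[0,0,0],[0,0,0],[0,0,0],[0,0,0],[0,0,0]], "twist": [0,0,0,0,0,0], "squeeze": 40}}

```text
clock: 10.9
position: [0.4361, 0.0896, 0.0723]
tool_rot: [3.14, -0.001, 1.732]
force: [-4.2, 4.3, -1.4]
grip_width: 0.0101
finger_force: 38.9
```

Emit:
{"method": "move_arm", "body": {"gripper": [0,0,0,0,0], "linear": [[0,0.06,-1.29],[0,0.17,-1.28],[0,0.28,-1.26],[0,0.39,-1.23],[0,0,0]], "twist": [0,0,0,0,0]}}

```text
clock: 11.4
position: [0.4445, 0.091, 0.1238]
tool_rot: [3.141, -0.0, 1.731]
force: [-9.4, 6.5, -1.9]
grip_width: 0.0102
finger_force: 39.3
```

Emit:
{"method": "move_arm", "body": {"gripper": [0,0,0,0,0,0,0], "linear": [[0,0.49,-1.19],[0,0.6,-1.15],[0,0.69,-1.09],[0,0.79,-1.02],[0,0.87,-0.95],[0,0,0],[0,0,0]], "twist": [0,0,0,0,0,0,0]}}

```text
clock: 12.1
position: [0.475, 0.0963, 0.1768]
tool_rot: [-3.136, 0.0, 1.732]
force: [-31.8, 3.6, 20.9]
grip_width: 0.0102
finger_force: 40.9
```

Run:
```python
from workcell import monitor, viewer
import cv2,numpy as np
t=viewer.grab_frame("top");s=viewer.grab_frame("side");o=monitor.observe()
a=cv2.resize(t["img"][180:320,220:370,::-1],None,fx=2.6,fy=2.6,interpolation=3);b=cv2.resize(s["img"][150:290,290:440,::-1],None,fx=2.6,fy=2.6,interpolation=3)
cv2.imwrite("pics/fin.png",np.hstack([a,b]))
h=np.array([.0,0,0])
from h import *
p=[.5265,.1042,.1655];H=tum(p,(55,0,86))[0];B0=tum(p,(-93,0,86))[0]
c,s_=np.cos(p[2]),np.sin(p[2])
print(o["position"],o["force"],o["grip_width"])
d=o["position"]-np.array([.4361,.0896,.0723]);bx=d[:2]@[c,s_]
print("back",bx,"up",d[2],"angle",np.degrees(np.arctan2(d[2],.148-bx)),"r",np.hypot(d[2],.148-bx))
```

```text
[0.47492558 0.09629891 0.17671808] [-30.45076806   4.16261521  22.44255226] 0.010069704010056392
back 0.03939868376823481 up 0.10441807507634185 angle 43.87497913767437 r 0.15065649766910297
```

View pics/fin.png

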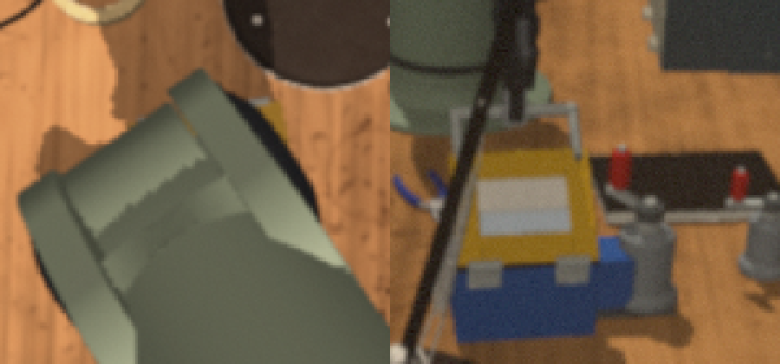

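The side view shows the lid raised, with the bar held between the fingers. The force is about 37 N along the lid's plane, so I'll ease that off and measure the angle properly by averaging readings.

Emit:
{"method": "move_arm", "body": {"gripper": [0,0,0], "linear": [[0,-0.2,-0.15],[0,0,0],[0,0,0]], "twist": [0,0,0]}}

```text
clock: 12.5
position: [0.476, 0.0965, 0.1784]
tool_rot: [3.141, -0.001, 1.732]
force: [-6.9, 7.0, -1.0]
grip_width: 0.0102
finger_force: 40.4
```

```bash
cat > av.py <<'E'
from workcell import monitor, viewer
import cv2
from h import *
P=[];F=[]
for i in range(10):
    f=viewer.grab_frame("wrist");o=monitor.observe();P.append(o["position"]);F.append(o["force"])
P=np.array(P);m=P.mean(0);print(m,P.std(0),np.mean(F,0))
pickle.dump(f,open("w3.pkl","wb"))
p=[.5265,.1042,.1655];H=tum(p,(55,0,86))[0];d=m-H;b=-d[:2]@[np.cos(p[2]),np.sin(p[2])]
print("horizontal to hinge",b,"angle by x",np.degrees(np.arccos(b/.148)),"z of bar at it",.086+.148*np.sin(np.arccos(b/.148)))
E
python3 av.py
python3 - <<'E'
import pickle,cv2
f=pickle.load(open("w3.pkl","rb"));print(f["eye"],f["rotation"])
cv2.imwrite("pics/w3.png",f["img"][:,:,::-1])
E
```

```text
[0.47593303 0.09654415 0.1783285 ] [1.66393783e-05 1.95820863e-05 9.76889564e-06] [-6.67295977  7.3959491  -1.66095756]
horizontal to hinge 0.10613729735332705 angle by x 44.18082372859629 z of bar at it 0.1891449180063246
[0.46346541 0.17815513 0.32140497] [-0.31886476  0.00069619  0.16146987]
```

View pics/w3.png

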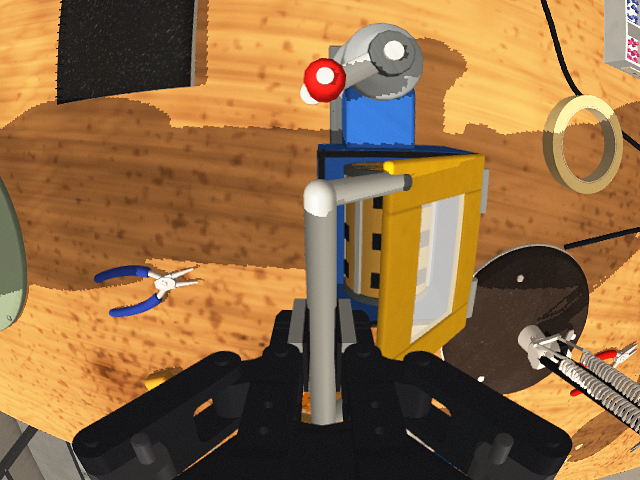

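The wrist view shows the lid open with the barrel visible. The bar's end is at (320,198), the lid's free corner at (387,165), its hinge corner at (484,154) and the hub at (394,50). I'll check the angle from these points.

Run:
```python
from h import *
f=pickle.load(open("w3.pkl","rb"));Rm=rot(f);p=[.5265,.1042,.1655]
def fp(P,e):
    c=(np.array(P)-e)@Rm*[1,-1,-1];r=np.hypot(*c[:2]);th=np.arctan2(r,c[2]);return np.array([321.65,244.155])+371.65*th*c[:2]/r
def L(a,y,n,t): return tum(p,(55-a*np.cos(t)+n*np.sin(t),y,86+a*np.sin(t)+n*np.cos(t)))[0]
def res(v,raw=False):
    e=f["eye"]+v[1:];t=v[0]
    r=np.r_[fp(L(148,52,0,t),e)-[320,199],fp(L(108,65,3,t),e)-[387,165],fp(L(0,65,3,t),e)-[484,154],fp(tum(p,(-10,125,112))[0],e)-[394,50]]
    return np.r_[r,v[1:]/.002]
for fs in(1.5,100):
    r=least_squares(res,[.78,0,0,0],x_scale=[1,.01,.01,.01]);print(np.degrees(r.x[0]),r.x[1:],r.fun.round(1))
    break
for t in(43,45,47):print(t,res(np.r_[np.radians(t),0,0,0])[:8].round(1))
```

```text
43.2274801835964 [-0.00078122 -0.00313349  0.00337278] [-1.9  2.3  2.3 -3.7 -1.   1.   0.6  0.9 -0.4 -1.6  1.7]
43 [-6.5 11.8 -0.2  3.7 -1.   5.8 -0.5  4.6]
45 [ 3.2 14.   7.   4.5 -0.9  5.8 -0.5  4.6]
47 [13.8 16.4 14.6  5.4 -0.9  5.8 -0.5  4.6]
```

Emit:
{"method": "move_arm", "body": {"gripper": [0,0,0,0], "linear": [[0,0.22,-0.22],[0,0,0],[0,0,0],[0,0,0]], "twist": [0,0,0,0]}}

```text
clock: 13.4
position: [0.478, 0.0969, 0.1806]
tool_rot: [-3.141, -0.001, 1.732]
force: [-8.1, 6.5, 0.6]
grip_width: 0.0105
finger_force: 40.5
```

```bash
python3 av.py
python3 - <<'E'
import pickle,cv2
f=pickle.load(open("w3.pkl","rb"))
cv2.imwrite("pics/w4.png",f["img"][:,:,::-1])
E
```

```text
[0.47794058 0.09689146 0.18057801] [1.21931746e-05 1.24024891e-05 8.75857052e-06] [-8.31983941  6.80726054  0.98636194]
horizontal to hinge 0.10409995795083889 angle by x 45.301338758317016 z of bar at it 0.1912007545345259
```

View pics/w4.png

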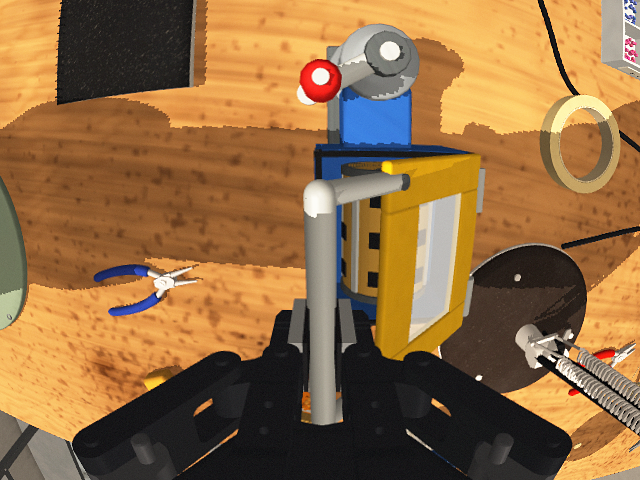

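The bar is firmly held with the lid at about 45 degrees, the forces are small and the crank has gone about 2.2 turns. I'm handing it in.

```bash
python3 -c "
from workcell import bot
print(bot.job_done())"
```

```text
the job is handed in; nothing more can be done
None
```

I gave the crank about 2.2 clockwise turns with the lid shut, then opened the lid to about 45° (estimates 44–45°); the arm is still gripping its bar and holding it there, I kept clear of the jars, flux bottle and tin, and the job is handed in.

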